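# Tip the tray over the grate and pick off the finger-clip meter

### The job

Lift the tray of the little sifter by its orange tab and tip it well up, so that everything in it slides onto the grate: the two green stoppers fall through into the bin and the black-topped finger-clip meter stays on the bars. Lower the tray again, and pick the meter off the bars and lay it on the slip pad on the left, near the timer.

Things in the scene. Friction and masses are not known exactly. Their poses are not given: they have to be found in the camera images.
- sifter: Fixed sifter. Origin on the table under the centre of its grey bin; x points the way things slide, from tray to grate; z up. Bin 150 x 124 mm (x, y), rim 76 mm above the table, floor at 11 mm. Grate: four 6 mm bars along x at y = -36, -12, 12, 36 mm, tops 65 mm above the table. The tip tray lies towards -x; its hinge line, parallel to y, is at x = -62, z = 78 mm.
- tip_tray (a joint): Hinge of the slick aluminium tip tray (inside 90 x 90 mm, walls 21 mm, open over the grate, floor level with the hinge line): 0 = level, grows as the tab end is lifted, stop at 1.05 rad. Falls back by its own weight (0.25 kg) if let go. Things begin to slide at about 0.2 rad; tip to about 1 rad to clear it.
- tray_tab (a point): Centre of the tray's orange tab, an upright plate 30 mm long (sifter's x), 12 mm thick (sifter's y: pinch it so), 30 mm high. It is 128 mm behind and 12 mm above the hinge line (90 mm above the table at 0), 36 mm behind the tray's rear wall, and swings about the hinge. The hand can stay upright: the tab pivots between the fingers.
- meter_center (a point): Centre (half-way up) of the finger-clip meter, a closed rigid clip with black top and pale grey base: 33 x 60 x 28 mm (its x, y, z), 0.055 kg; pinch it across the 33 mm. It starts in the tray with its length along the slide; after tipping it lies on the bars near the tray, usually flat and much the same way round.
- stopper_1_center (a point): Centre of a green stopper, 12 mm across and 13 mm high, starts standing in the tray on the right of the meter (sifter's -y).
- stopper_2_center (a point): Centre of the other, identical green stopper, starts standing in the tray on the left of the meter (sifter's +y).
- slip_pad_top (a point): Centre of the top face of the slip pad, a thick white pad of printed slips fixed on the table left of the sifter, beyond the timer (not the thin sheets on the right), 105 x 148 x 10 mm (its x, y, z); the top is 10 mm above the table.
There are look-alikes about, which are no part of the job. Of the things that look like the part that bears meter_center, the smaller one is meant.

How it is judged:
By the outcome, as a careful person would: the job done as asked, in the order asked, and still so for the second after the job is handed in, with the robot touching nothing.
It also fails if it takes over 50 s, if anything falls off the work surface, if the arm or the gripper's body presses on something with over 40 N, if the wrist force passes 120 N, or if a joint passes its speed limit or range.

### The arm

A 6-joint arm with a two-finger parallel gripper is mounted at the origin on a cart in front of the work surface, level with it; the furniture and walls round the work are solid. World frame = base frame: x ahead of the robot, y to its left, z up, the work surface at z = 0. Lengths are in m, angles in rad, forces in N, time in s.
With the tool pointing down it reaches from about 0.225 to 0.875 m from the base axis. Payload 3.4 kg.
Tool frame: the origin (TCP) lies on the centre line of the jaws, within the pads' length; the fingertips stand 11 mm ahead of it and the grasp point (between the pads) lies 8 mm behind it; z points along the fingers, y is the line along which they close (so a half turn about z gives the same grasp; the last joint's range is limited). The gripper opens to 85 mm and grips with 20 to 120 N. Pads are 22 mm wide; open, the fingers measure 114 mm over their backs; the gripper's body (76 mm by 85 mm) begins 54 mm behind the grasp point. The pads swing forward as they close: fully open they stand 13 mm farther back than shut.
Start: joints at [1.143, 0.276, 1.505, -0, 1.361, -0.121], TCP at [0.174, 0.548, 0.242] pointing down, gripper open.
Joint ranges: [-2.89, 2.89], [-0.75, 2.08], [0.22, 2.7], [-1.18, 4.32], [0.11, 2.71], [-2.7, 2.7]. Speed limits (rad/s): [2.57, 2.57, 3.14, 3.14, 3.14, 3.14].

### API

Orientations are given as a unit quaternion [w, x, y, z].
In Python, from rig import manip, eyes, job gives the robot as it stands.
- The arm moves only by the tool drive_tool, never from a script. Its argument "rows" is a list of rows, each a list of 3 entries, a list of its own where there are three numbers: the turn, a rotation vector about the world's x, y, z in rad, then the shift along the world's x, y, z in cm, then the finger opening in cm, from 0 to 8.54. A call has 1 to 8 rows; each row shifts and turns the commanded pose from where the row before left it; what a row does not reach is not made up. A row lasts 1/8 s, in which the tool goes at most 62.5 mm and 10.7 degrees, less where a joint would pass 70% of its speed; a pose out of reach is approached as far as the arm can. A call is refused whole if a number of a shift passes 6.25 or a number of a turn 0.188, either way. A call with a gripper value outside its range is refused whole. The fingers move at their own pace and stop on an object; "force" is the grip in N (left out, the last holds). Time passes only in rows, so rows that do not move let the fingers close. It gives the time, the measured TCP pose, the force, the opening and the grip force at its end, in the units of the state.
- manip.get_state(): the state, without advancing time (a new reading comes with each control period).
- eyes.get_image(name): name is "side" or "top" or "wrist"; returns the picture (480x640x3 uint8, red, green, blue); there is no depth.
- eyes.get_calibration(name): a dict with "camera_matrix" (3x3 intrinsics, pixels), "view" (4x4, takes a point from world to camera coordinates). Camera axes: x right, y up, looking along -z (the intrinsics and any distortion apply to the point x, -y, -z); pixel columns grow to the right and rows downward; lengths in m; the calibration is good to about 2 mm. A picture is of the moment at which its call begins: read the wrist's pose just before it. get_calibration takes no time and is no camera call; for the wrist camera it gives the pose at the moment of the call.
- job.sign_off(): hands the job in; it is judged then, once.
The state is a dict: "clock": time; "qpos": joint angles; "qd": joint speeds; "effort": joint torques, N m; "position": TCP position; "ee_rot": TCP orientation; "contact_force": force on the tool from outside, world axes, zero at the start; "moment": the same for the moment, N m; "width": finger opening in m; "gripper_force": force on a finger pad.
Only numpy, scipy, OpenCV 4.12 (cv2) and the standard library are available. Lean on these libraries where they do the work, as an engineer would, in place of code of your own. Each camera call takes 0.05 s, during which the arm holds its last target. There are 200 camera calls.

## Working session

There is one attempt and no reset: what is moved stays moved. The work goes in short steps, Python scripts to look and compute and a tool call to move; the robot and the scene stay as the last step left them, time stands still between calls to the robot, and variables do not carry over. Pictures are saved under pics/ and viewed, at most 10 in all, crops included, and the job is handed in when it is done.

Besides the shell and the picture viewer there is one more tool, called after ">>>" as name([rows], argument=value, ...), one row to a line, values as JSON. drive_tool: Moves the arm, as the interface text tells. Its arguments: {"type":"object","properties":{"rows":{"type":"array"},"force":{"type":"number"}},"required":["rows"]}

```bash
mkdir -p pics
cat > h.py <<'E'
import numpy as np, cv2
from rig import manip, eyes, job
def snap(n,f):
    im=eyes.get_image(n); cv2.imwrite('pics/'+f,im[:,:,::-1]); return im
def proj(n,P):
    c=eyes.get_calibration(n);K=np.array(c['camera_matrix']);V=np.array(c['view'])
    p=V[:3,:3]@np.asarray(P,float)+V[:3,3]; q=K@[p[0],-p[1],-p[2]]; return q[:2]/q[2]
def ray(n,u,v,z):
    c=eyes.get_calibration(n);K=np.array(c['camera_matrix']);V=np.array(c['view'])
    d=np.linalg.solve(K,[u,v,1]); d=V[:3,:3].T@[d[0],-d[1],-d[2]]; o=-V[:3,:3].T@V[:3,3]
    return o+d*(z-o[2])/d[2]
E
python3 - <<'E'
from h import *
snap('top','t0.png');snap('side','s0.png')
for n in('top','side'):print(eyes.get_calibration(n))
print(manip.get_state())
E
```

```text
{'camera_matrix': array([[513.32666248,   0.        , 326.28102383],
       [  0.        , 513.32666248, 237.90291802],
       [  0.        ,   0.        ,   1.        ]]), 'view': array([[-0.02812936, -0.99927901, -0.02549917, -0.22790661],
       [ 0.99482001, -0.03047842,  0.09697528, -0.40850991],
       [-0.09768254, -0.02263924,  0.99496009, -0.91856835],
       [ 0.        ,  0.        ,  0.        ,  1.        ]])}
{'camera_matrix': array([[552.87145071,   0.        , 319.6318712 ],
       [  0.        , 552.87145071, 240.43269078],
       [  0.        ,   0.        ,   1.        ]]), 'view': array([[ 9.64212772e-01, -2.65079223e-01,  5.17078265e-03,
        -4.40126326e-01],
       [ 1.22657188e-01,  4.63280118e-01,  8.77682600e-01,
        -9.21758828e-04],
       [-2.35050942e-01, -8.45638539e-01,  4.79214478e-01,
        -1.16698215e+00],
       [ 0.00000000e+00,  0.00000000e+00,  0.00000000e+00,
         1.00000000e+00]])}
{'clock': 0.1, 'qpos': array([ 1.14301314e+00,  2.76506770e-01,  1.50600765e+00, -2.11429798e-06,
        1.36069882e+00, -1.20991733e-01]), 'qd': array([ 1.30719397e-03, -1.06233673e-03, -5.03422728e-03,  9.84930110e-05,
        1.27431092e-03,  2.99843609e-04]), 'effort': array([ 8.23733935e-04, -4.17695332e+01, -2.46407479e+01, -1.14111249e-04,
        5.71675351e-03,  1.19666871e-05]), 'position': array([0.17346196, 0.54773424, 0.24154   ]), 'ee_rot': array([-2.18559687e-04,  1.52794594e-01,  9.88257636e-01, -7.80260722e-04]), 'contact_force': array([-0.00128182,  0.13846188, -0.03685302]), 'moment': array([ 0.01250407,  0.03900495, -0.02614991]), 'gripper_force': 0.0, 'width': 0.08497640222724195}
```

View pics/t0.png

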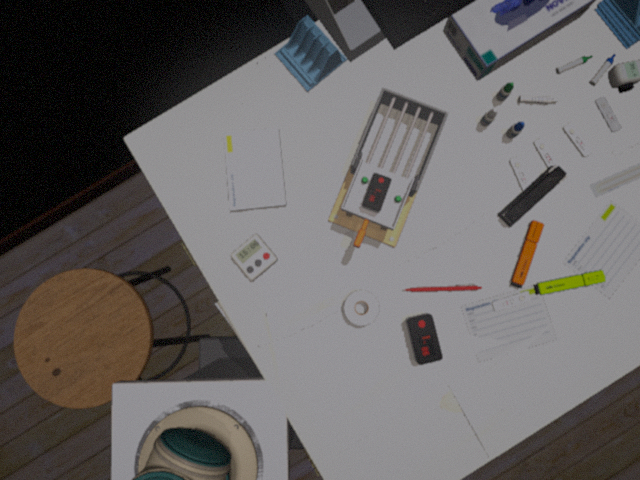

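View pics/s0.png

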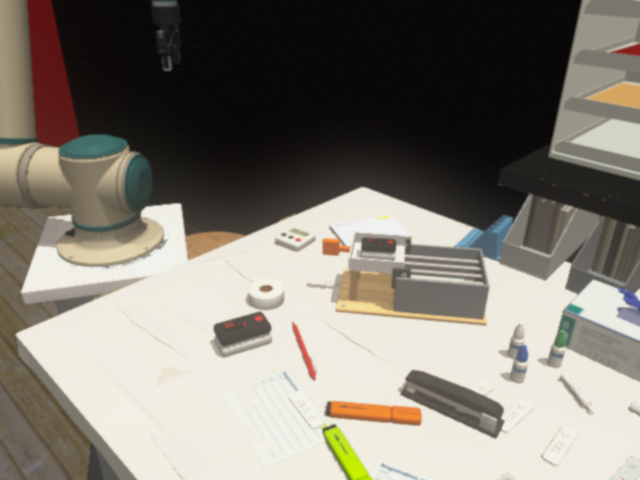

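The top view shows the sifter with a meter in its tray at (377,193), stoppers at (365,181) and (398,199), the tab at (361,233), the pad at (257,170) and the timer at (254,257). There are two meter candidates: (377,193) in the tray and (423,338) on the table. The one in the tray is smaller and lies where the text says, so it should be the one meant. I'll confirm it in an enlarged crop.

Run:
```python
from h import *
im=cv2.imread('pics/t0.png')
c=im[80:380,215:465]; c=cv2.resize(c[:200],None,fx=3,fy=3,interpolation=cv2.INTER_CUBIC)
cv2.imwrite('pics/c0.png',c)
hsv=cv2.cvtColor(im,cv2.COLOR_BGR2HSV)
for nm,lo,hi in(('green',(45,90,60),(80,255,255)),('orange',(5,150,120),(20,255,255))):
    n,l,s,ce=cv2.connectedComponentsWithStats(cv2.inRange(hsv,lo,hi))
    print(nm,[(s[i].tolist(),ce[i].round(1).tolist()) for i in range(1,n) if s[i][4]>15])
```

```text
green [([583, 56, 8, 6, 23], [585.5, 58.3]), ([362, 178, 5, 4, 17], [364.4, 179.5]), ([396, 196, 5, 5, 19], [397.8, 198.4])]
orange [([354, 220, 15, 26, 141], [361.0, 233.0]), ([513, 221, 30, 64, 707], [527.7, 252.0])]
```

View pics/c0.png

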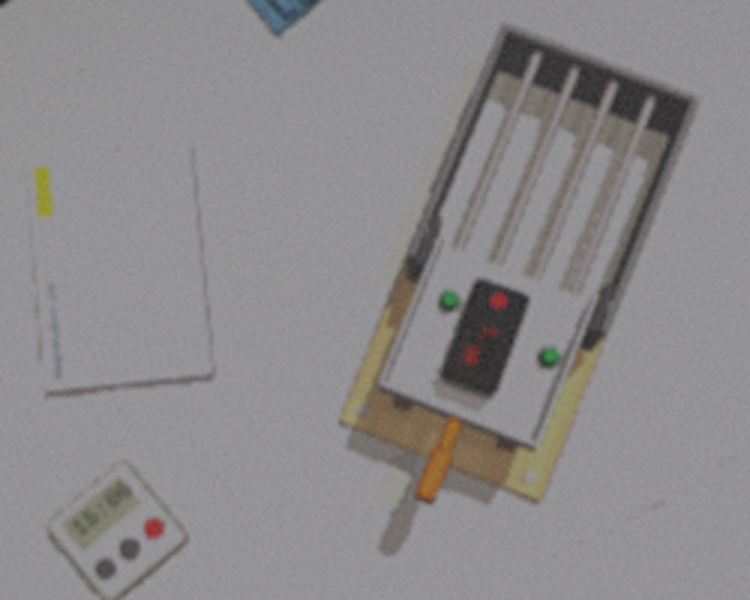

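The crop confirms it: the small black-topped meter sits in the tray at crop (485,335), between the green stoppers at (450,300) and (549,356). The bin's far corners are at crop (505,27) and (694,100), the tab plate at about (437,470), and the pad corners at (192,148), (213,377) and (45,392).

```bash
cat >> h.py <<'E'
def fit(obs,n,x0):
    from scipy.optimize import least_squares
    def W(p,L):
        c,s=np.cos(p[2]),np.sin(p[2]); return [p[0]+c*L[0]-s*L[1],p[1]+s*L[0]+c*L[1],L[2]]
    f=lambda p:np.concatenate([proj(n,W(p,L))-uv for L,uv in obs])
    r=least_squares(f,x0); return r.x,r.fun.round(1),lambda L:np.array(W(r.x,L))
E
python3 - <<'E'
from h import *
c=lambda u,v:np.array([u/3+215,v/3+80])
obs=[((.075,.062,.076),c(505,27)),((.075,-.062,.076),c(694,100)),((-.205,0,.105),c(426,499)),((-.175,0,.105),c(449,445)),((-.154,.045,.099),c(381,385)),((-.154,-.045,.099),c(534,446))]
p,r,W=fit(obs,'top',[.6,-.3,-.4]); print(p,r)
print('tab',W((-.19,0,.09)),'hinge',W((-.062,0,.078)))
for u,v in((450,300),(549,356)): print('stop',ray('top',*c(u,v),.091))
print('meter',ray('top',*c(487,335),.106))
P=[ray('top',*c(*q),.01) for q in((192,148),(213,377),(45,392))];print(P,(P[0]+P[2])/2)
# project to side for check
print('side tab',proj('side',W((-.19,0,.09))),'far corner',proj('side',W((.075,-.062,.076))),proj('side',W((.075,.062,.076))))
a=p[2];print(a,'R tool', manip.get_state()['ee_rot'])
E
```

```text
[ 0.56463245 -0.37322522 -0.41159683] [-1.2 -1.9  2.4 -1.1 -0.4  0.5 -1.4  1.6  0.6  0.5  0.   0.1]
tab [ 0.39050065 -0.29721129  0.09      ] hinge [ 0.50781049 -0.34842067  0.078     ]
stop [ 0.49080302 -0.30979962  0.091     ]
stop [ 0.45702752 -0.36411814  0.091     ]
meter [ 0.46731329 -0.3286578   0.106     ]
[array([ 0.60995395, -0.15658048,  0.01      ]), array([ 0.4645357 , -0.16678467,  0.01      ]), array([ 0.45852008, -0.06254619,  0.01      ])] [ 0.53423702 -0.10956334  0.01      ]
side tab [328.60416887 247.1548733 ] far corner [487.76351839 285.87556731] [479.37173466 248.21739655]
-0.4115968306489013 R tool [-2.18559687e-04  1.52794594e-01  9.88257636e-01 -7.80260722e-04]
```

>>> drive_tool([
  [[0,0,-0.013],[1.35,-5.3,0],8.5],
  [[0,0,-0.013],[1.35,-5.3,0],8.5],
  [[0,0,-0.013],[1.35,-5.3,0],8.5],
  [[0,0,-0.013],[1.35,-5.3,0],8.5],
  [[0,0,-0.013],[1.35,-5.3,0],8.5],
  [[0,0,-0.013],[1.35,-5.3,0],8.5],
  [[0,0,-0.013],[1.35,-5.3,0],8.5],
  [[0,0,-0.013],[1.35,-5.3,0],8.5],
])

```text
clock: 1.1
position: [0.2816, 0.1226, 0.2423]
ee_rot: [0.0, 0.204, 0.979, 0.0]
contact_force: [0.5, -0.3, 0.1]
width: 0.085
gripper_force: 0.0
```

>>> drive_tool([
  [[0,0,0],[1.3,-5.3,0],8.5],
  [[0,0,0],[1.3,-5.3,0],8.5],
  [[0,0,0],[1.3,-5.3,0],8.5],
  [[0,0,0],[1.3,-5.3,0],6],
  [[0,0,0],[1.3,-5.3,0],6],
  [[0,0,0],[1.3,-5.3,0],6],
  [[0,0,0],[1.3,-5.3,0],6],
  [[0,0,0],[0,0,0],6],
])

```text
clock: 2.1
position: [0.3734, -0.2504, 0.2417]
ee_rot: [-0.0, 0.206, 0.979, -0.0]
contact_force: [-0.9, 0.8, -0.2]
width: 0.06
gripper_force: 0.0
```

Run:
```python
from h import *
print(manip.get_state()); snap('wrist','w0.png')
print(eyes.get_calibration('wrist'))
L={'tab':(-.19,0,.105),'rl':(-.154,.045,.099),'rr':(-.154,-.045,.099)}
a=-.4116;c,s=np.cos(a),np.sin(a)
for k,v in L.items(): print(k,proj('wrist',[.5646+c*v[0]-s*v[1],-.3732+s*v[0]+c*v[1],v[2]]))
```

```text
{'clock': 2.1, 'qpos': array([-7.45114910e-01,  8.54459206e-02,  1.75147448e+00, -6.66899559e-04,
        1.30435429e+00, -1.90099657e+00]), 'qd': array([ 0.04524491, -0.04605196,  0.06450712,  0.0305306 ,  0.05698282,
        0.01756382]), 'effort': array([ -1.1523388 , -28.16548884, -25.05329847,  -0.25157942,
        -0.40307061,  -0.11749227]), 'position': array([ 0.37342642, -0.25037967,  0.24168225]), 'ee_rot': array([-2.82006761e-05,  2.05886541e-01,  9.78575804e-01, -3.57726700e-04]), 'contact_force': array([-0.86372246,  0.82551247, -0.17937528]), 'moment': array([ 0.0241437 , -0.02561188, -0.06126444]), 'gripper_force': 0.0, 'width': 0.06001657027091769}
{'camera_matrix': array([[358.19544527,   0.        , 322.63895209],
       [  0.        , 358.19544527, 236.64829963],
       [  0.        ,   0.        ,   1.        ]]), 'view': array([[ 0.40203252,  0.9156245 ,  0.00127617,  0.07680004],
       [-0.88132537,  0.38734961, -0.27060278,  0.45988046],
       [-0.24826486,  0.1076664 ,  0.96269024, -0.25861681],
       [ 0.        ,  0.        ,  0.        ,  1.        ]])}
tab [274.88057404 271.38026482]
rl [330.79132572 308.64171829]
rr [224.03192025 308.91207393]
```

View pics/w0.png

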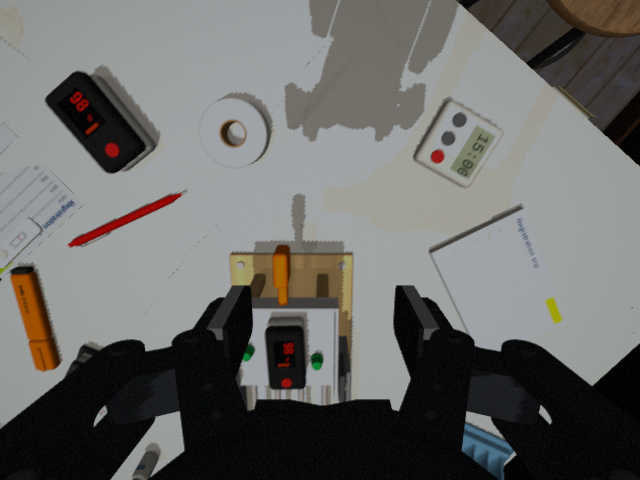

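The wrist view shows the tab at (282,268), about 7 px (6 mm) towards sifter +y from my fit. I'll measure again now that the arm has settled.

Run:
```python
from h import *
im=snap('wrist','w1.png')
im=cv2.imread('pics/w1.png')
cv2.imwrite('pics/w1c.png',cv2.resize(im[235:405,200:400],None,fx=3.5,fy=3.5,interpolation=cv2.INTER_CUBIC))
m=cv2.inRange(cv2.cvtColor(im,cv2.COLOR_BGR2HSV),(5,150,60),(20,255,255))[230:310,255:310]
for r in range(0,80,4):
    x=np.nonzero(m[r])[0]
    if len(x): print(230+r,255+x.min(),255+x.max())
```

```text
250 274 286
254 272 286
258 270 287
262 269 284
266 269 287
270 270 287
274 270 287
278 270 286
282 270 285
286 270 285
290 271 284
294 275 284
298 275 285
302 275 284
306 276 284
```

View pics/w1c.png

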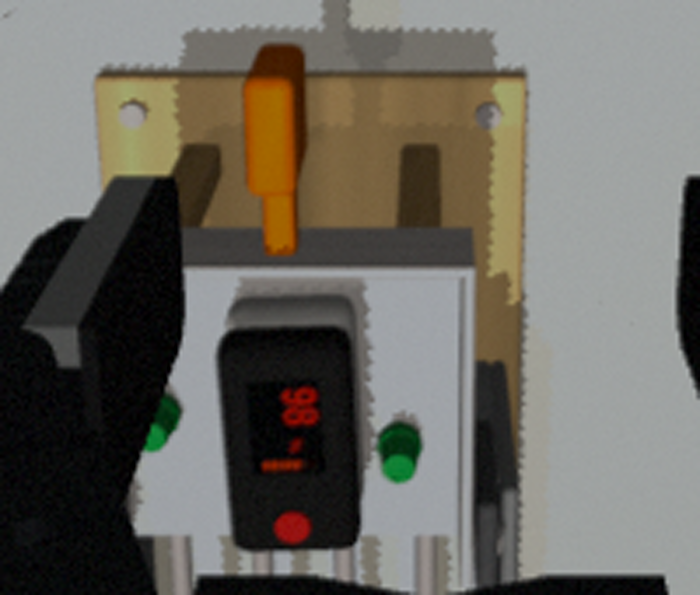

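Run:
```python
from h import *
s=manip.get_state();print(s['position'],s['ee_rot'])
c=lambda u,v:(u/3.5+200,v/3.5+235)
F=ray('wrist',*c(271,195),.105);B=ray('wrist',*c(268,78),.105)
print(F,B,np.linalg.norm(F-B),'tab',(F+B)/2,'yaw',np.arctan2(*(F-B)[1::-1]))
print('wall corner R',ray('wrist',*c(474,266),.099))
A=ray('wrist',*c(97,74),.006);D=ray('wrist',*c(525,74),.006);d=D-A;print('board back edge',A,D,np.linalg.norm(d),'yaw',np.arctan2(d[1],d[0])-np.pi/2)
```

```text
[ 0.37209101 -0.24649822  0.24160597] [-1.01012181e-03  2.04568399e-01  9.78851319e-01  9.18975096e-04]
[ 0.40606391 -0.30107484  0.105     ] [ 0.37991296 -0.28930859  0.105     ] 0.028676071201906256 tab [ 0.39298844 -0.29519172  0.105     ] yaw -0.42280053489122427
wall corner R [ 0.44466368 -0.26605684  0.099     ]
board back edge [ 0.38339748 -0.36291961  0.006     ] [ 0.43646955 -0.24178103  0.006     ] 0.13225430248094563 yaw -0.41292264261656
```

>>> drive_tool([
  [[0,0,0],[1.05,-2.4,0],5],
  [[0,0,0],[1.05,-2.4,0],5],
  [[0,0,0],[0,0,-4],5],
  [[0,0,0],[0,0,-4],5],
  [[0,0,0],[0,0,-3.8],5],
  [[0,0,0],[0,0,-2.5],5],
  [[0,0,0],[0,0,-1.5],5],
  [[0,0,0],[0,0,0],5],
])

```text
clock: 3.2
position: [0.3927, -0.2924, 0.0836]
ee_rot: [-0.001, 0.203, 0.979, 0.001]
contact_force: [0.4, 0.4, 0.5]
width: 0.0501
gripper_force: 0.0
```

>>> drive_tool([
  [[0,0,0],[0,-0.25,0],3],
  [[0,0,0],[0,0,0],0.5],
  [[0,0,0],[0,0,0],0.5],
  [[0,0,0],[0,0,0],0.5],
  [[0,0,0],[0,0,0],0.5],
], force=25)

```text
clock: 3.82
position: [0.3941, -0.2981, 0.0854]
ee_rot: [0.001, 0.204, 0.979, -0.001]
contact_force: [-1.4, 0.2, 5.9]
width: 0.0115
gripper_force: 29.0
```

Run:
```python
import numpy as np
# tab path deltas, in world cm, angle steps
a=-.412;d=np.array([np.cos(a),np.sin(a)])
def P(t): return np.array([-128*np.cos(t)+12*np.sin(t),128*np.sin(t)+12*np.cos(t)])
ts=np.linspace(0,1.02,13)
for t0,t1 in zip(ts,ts[1:]):
    q=(P(t1)-P(t0))/10; print(round(t1,3),*np.round([d[0]*q[0],d[1]*q[0],q[1]],2))
```

```text
0.085 0.14 -0.06 1.08
0.17 0.22 -0.1 1.07
0.255 0.3 -0.13 1.04
0.34 0.38 -0.17 1.01
0.425 0.46 -0.2 0.97
0.51 0.53 -0.23 0.93
0.595 0.6 -0.26 0.87
0.68 0.67 -0.29 0.81
0.765 0.73 -0.32 0.75
0.85 0.78 -0.34 0.68
0.935 0.83 -0.36 0.6
1.02 0.88 -0.38 0.52
```

>>> drive_tool([
  [[0,0,0],[0.14,-0.06,1.08],0.5],
  [[0,0,0],[0.22,-0.1,1.07],0.5],
  [[0,0,0],[0.3,-0.13,1.04],0.5],
  [[0,0,0],[0.38,-0.17,1.01],0.5],
  [[0,0,0],[0.46,-0.2,0.97],0.5],
  [[0,0,0],[0.53,-0.23,0.93],0.5],
  [[0,0,0],[0.6,-0.26,0.87],0.5],
  [[0,0,0],[0,0,0],0.5],
])

```text
clock: 4.82
position: [0.4202, -0.3096, 0.1547]
ee_rot: [0.0, 0.204, 0.979, -0.001]
contact_force: [-0.9, -5.2, -1.6]
width: 0.0119
gripper_force: 27.3
```

>>> drive_tool([
  [[0,0,0],[0.67,-0.29,0.81],0.5],
  [[0,0,0],[0.73,-0.32,0.75],0.5],
  [[0,0,0],[0.78,-0.34,0.68],0.5],
  [[0,0,0],[0.83,-0.36,0.6],0.5],
  [[0,0,0],[0.8,-0.35,0.48],0.5],
  [[0,0,0],[0,0,0],0.5],
  [[0,0,0],[0,0,0],0.5],
  [[0,0,0],[0,0,0],0.5],
])

```text
clock: 5.82
position: [0.4567, -0.3257, 0.187]
ee_rot: [-0.001, 0.204, 0.979, -0.001]
contact_force: [-1.7, -4.7, -2.4]
width: 0.0119
gripper_force: 26.5
```

Run:
```python
from h import *
a=snap('top','t1.png');b=snap('side','s1.png')
A=cv2.imread('pics/t1.png')[60:260,310:470];B=cv2.imread('pics/s1.png')[180:340,310:520]
A=cv2.resize(A,(400,500),interpolation=cv2.INTER_CUBIC);B=cv2.resize(B,None,fx=1.9,fy=1.9,interpolation=cv2.INTER_CUBIC)
o=np.zeros((500,800,3),np.uint8);o[:,:400]=A;o[:B.shape[0],400:400+B.shape[1]]=B;cv2.imwrite('pics/m1.png',o)
```

```text
(no output)
```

View pics/m1.png

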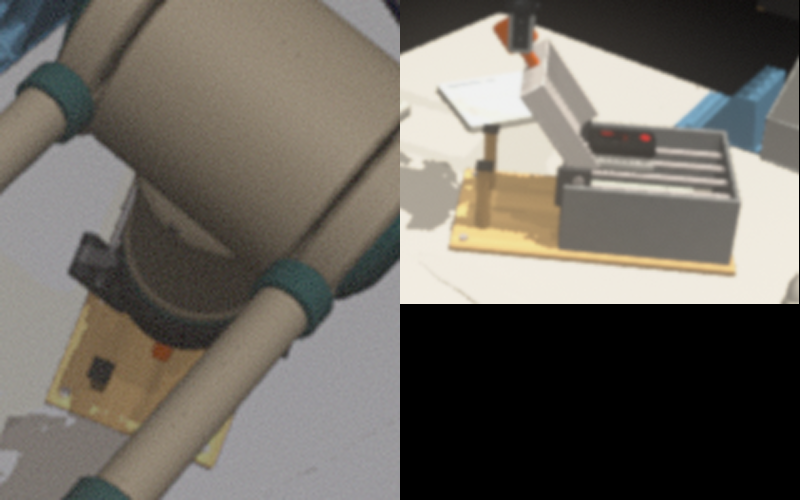

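The merged view shows the tray steeply tipped, held by the tab. The meter lies flat on the bars at crop (620,140), and no stopper shows on the grate. Next I lower the tray.

>>> drive_tool([
  [[0,0,0],[-0.8,0.35,-0.48],0.5],
  [[0,0,0],[-0.83,0.36,-0.6],0.5],
  [[0,0,0],[-0.78,0.34,-0.68],0.5],
  [[0,0,0],[-0.73,0.32,-0.75],0.5],
  [[0,0,0],[-0.67,0.29,-0.81],0.5],
  [[0,0,0],[-0.6,0.26,-0.87],0.5],
  [[0,0,0],[-0.53,0.23,-0.93],0.5],
  [[0,0,0],[-0.46,0.2,-0.97],0.5],
])

```text
clock: 6.92
position: [0.4027, -0.3019, 0.1266]
ee_rot: [-0.0, 0.204, 0.979, -0.001]
contact_force: [-3.5, -5.6, 3.2]
width: 0.0116
gripper_force: 26.8
```

>>> drive_tool([
  [[0,0,0],[-0.38,0.17,-1.01],0.5],
  [[0,0,0],[-0.3,0.13,-1.04],0.5],
  [[0,0,0],[-0.22,0.1,-1.07],0.5],
  [[0,0,0],[-0.14,0.06,-1.0],0.5],
  [[0,0,0],[0,0,0],0.5],
  [[0,0,0],[0,0,0],0.5],
])

```text
clock: 7.68
position: [0.3926, -0.2974, 0.0862]
ee_rot: [-0.0, 0.204, 0.979, -0.001]
contact_force: [-4.0, -4.2, 6.6]
width: 0.0116
gripper_force: 28.3
```

>>> drive_tool([
  [[0,0,0],[0,0,0],4],
  [[0,0,0],[0,0,0],4],
  [[0,0,0],[0,0,2],5],
  [[0,0,0],[0,0,4],5],
  [[0,0,0],[0,0,5],6],
  [[0,0,0],[3,-1.3,5],8.5],
  [[0,0,0],[4.6,-2,2],8.5],
  [[0,0,0],[0,0,0],8.5],
])

```text
clock: 8.68
position: [0.473, -0.3314, 0.2662]
ee_rot: [0.002, 0.203, 0.979, -0.0]
contact_force: [-0.8, -0.6, 0.0]
width: 0.0849
gripper_force: 0.0
```

>>> drive_tool([
  [[0,0,0],[0,0,0],8.5],
  [[0,0,0],[0,0,0],8.5],
])

```text
clock: 8.93
position: [0.4683, -0.3291, 0.264]
ee_rot: [-0.001, 0.204, 0.979, 0.001]
contact_force: [-0.8, 0.5, 0.3]
width: 0.0852
gripper_force: 0.0
```

Run:
```python
from h import *
print(manip.get_state()['position']);snap('wrist','w2.png');print(manip.get_state()['position'])
```

```text
[ 0.4682974  -0.32912764  0.26395514]
[ 0.46845853 -0.32933972  0.26420276]
```

View pics/w2.png

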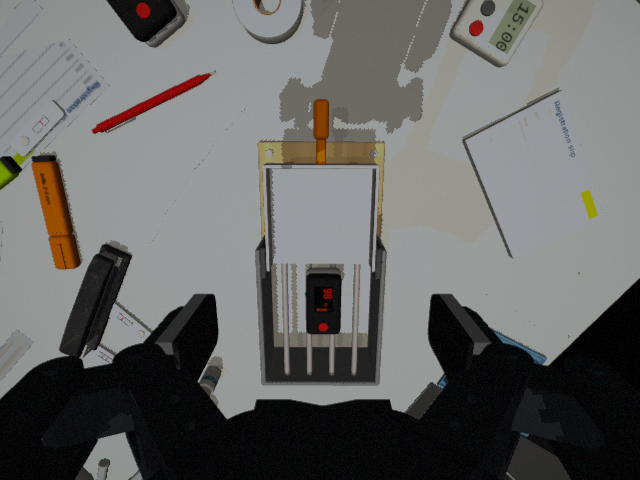

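The tray is level and empty. The meter lies on the bars at (323,302), straight and between the two middle gaps. No stopper is visible on the grate. The pad's corners are at (464,138), (558,92) and (511,256).

Run:
```python
from h import *
im=cv2.imread('pics/w2.png');g=cv2.cvtColor(im,cv2.COLOR_BGR2HSV)[...,2]
m=(g[262:345,295:352]<70).astype(np.uint8)
n,l,s,c=cv2.connectedComponentsWithStats(m);i=1+np.argmax(s[1:,4]);print(s[i]+[295,262,0,0,0])
pts=np.argwhere(l==i)[:,::-1]+[295,262]; r=cv2.minAreaRect(pts.astype(np.float32));print(r)
C=[ray('wrist',*q,.093) for q in cv2.boxPoints(r)]
print(np.array(C),np.mean(C,0),[np.linalg.norm(C[k]-C[k-1]).round(4) for k in range(4)])
P=[ray('wrist',*q,.01) for q in((464,138),(558,92),(511,256))];print(P,(P[1]+P[2])/2,np.linalg.norm(P[1]-P[0]),np.linalg.norm(P[2]-P[0]))
T=ray('wrist',321,120,.105);print('tab',T)
d=np.array([.916,-.4]);
for x in(.0,):print(proj('wrist',[.5646,-.3732,.065]))
```

```text
[ 305  273   37   61 1933]
((323.0, 303.0), (60.0, 36.0), 90.0)
[[ 0.50914339 -0.36414494  0.093     ]
 [ 0.5221763  -0.33430838  0.093     ]
 [ 0.57839394 -0.35790799  0.093     ]
 [ 0.56469002 -0.38925724  0.093     ]] [ 0.54360091 -0.36140464  0.093     ] [np.float64(0.061), np.float64(0.0326), np.float64(0.061), np.float64(0.0342)]
[array([ 0.46679244, -0.16781802,  0.01      ]), array([ 0.46182067, -0.06759316,  0.01      ]), array([ 0.61230041, -0.15787634,  0.01      ])] [ 0.53706054 -0.11273475  0.01      ] 0.10034809823559379 0.14584719320086165
tab [ 0.39476658 -0.29825444  0.105     ]
[320.56353168 312.80515359]
```

>>> drive_tool([
  [[0,0,0],[3.75,-1.6,0],5],
  [[0,0,0],[3.75,-1.6,0],5],
  [[0,0,0],[0,0,-4.5],5],
  [[0,0,0],[0,0,-4.5],5],
  [[0,0,0],[0,0,-3],5],
  [[0,0,0],[0,0,0],5],
  [[0,0,0],[0,0,0],5],
])

```text
clock: 9.85
position: [0.545, -0.3628, 0.1465]
ee_rot: [0.001, 0.204, 0.979, -0.0]
contact_force: [0.6, -0.6, 1.0]
width: 0.0502
gripper_force: 0.0
```

>>> drive_tool([
  [[0,0,0],[-0.15,0.1,-2.5],5],
  [[0,0,0],[0,0,-2.5],5],
  [[0,0,0],[0,0,-1.6],5],
  [[0,0,0],[0,0,0],5],
  [[0,0,0],[0,0,0],2.5],
  [[0,0,0],[0,0,0],2.5],
  [[0,0,0],[0,0,0],2.5],
  [[0,0,0],[0,0,0],2.5],
], force=30)

```text
clock: 10.85
position: [0.544, -0.362, 0.0806]
ee_rot: [0.001, 0.204, 0.979, -0.001]
contact_force: [-0.3, 0.5, 6.0]
width: 0.0325
gripper_force: 31.8
```

>>> drive_tool([
  [[0,0,0],[0,0,2],2.5],
  [[0,0,0],[0,0,3.5],2.5],
  [[0,0,0],[0,0,3.5],2.5],
  [[0,0,0],[-0.2,3,0],2.5],
  [[0,0,0],[-0.2,5,0],2.5],
  [[0,0,0],[-0.2,5,0],2.5],
  [[0,0,0],[-0.2,5,0],2.5],
  [[0,0,0],[0,4,0],2.5],
])

```text
clock: 11.85
position: [0.5343, -0.1392, 0.1689]
ee_rot: [-0.001, 0.204, 0.979, 0.0]
contact_force: [0.0, 0.5, -0.4]
width: 0.0326
gripper_force: 31.2
```

>>> drive_tool([
  [[0,0,0],[0,3.1,0],2.5],
  [[0,0,0],[0,0,-4],2.5],
  [[0,0,0],[0,0,-4],2.5],
  [[0,0,0],[0,0,-2],2.5],
  [[0,0,0],[0,0,0],2.5],
  [[0,0,0],[0,0,0],2.5],
])

```text
clock: 12.6
position: [0.5357, -0.1105, 0.0698]
ee_rot: [0.001, 0.204, 0.979, -0.0]
contact_force: [0.4, 0.1, -0.2]
width: 0.0322
gripper_force: 31.2
```

Run:
```python
from h import *
a=snap('side','s2.png');im=cv2.imread('pics/s2.png')[160:340,280:510]
cv2.imwrite('pics/s2c.png',cv2.resize(im,None,fx=3.2,fy=3.2,interpolation=cv2.INTER_CUBIC))
print(manip.get_state()['position'])
```

```text
[ 0.53604656 -0.11065679  0.07018678]
```

View pics/s2c.png

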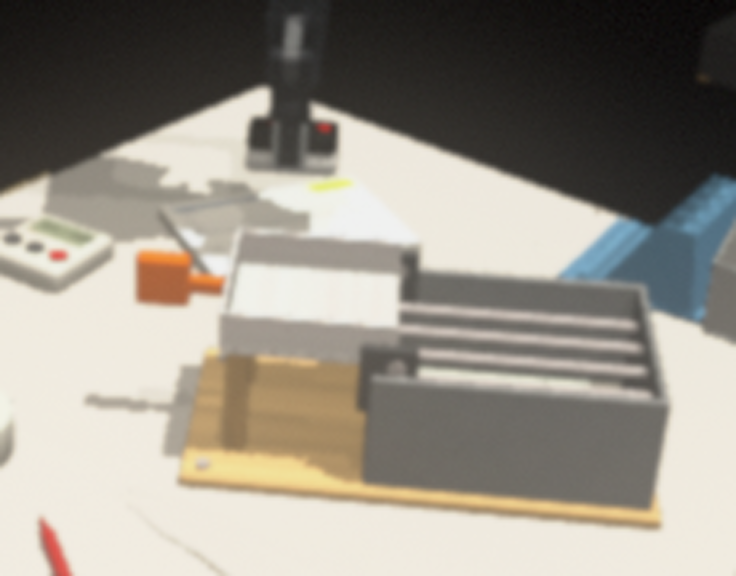

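The crop shows the meter held level above the pad at (293,145), with the tray empty and level and the grate clear. Next I set the meter down.

>>> drive_tool([
  [[0,0,0],[0,0,-2.5],2.5],
  [[0,0,0],[0,0,-1.4],2.5],
  [[0,0,0],[0,0,-0.3],2.5],
  [[0,0,0],[0,0,-0.2],2.5],
  [[0,0,0],[0,0,0],2.5],
  [[0,0,0],[0,0,0],2.5],
])

```text
clock: 13.4
position: [0.5356, -0.1104, 0.0256]
ee_rot: [0.001, 0.204, 0.979, -0.0]
contact_force: [-0.5, 0.2, 1.5]
width: 0.0328
gripper_force: 31.3
```

>>> drive_tool([
  [[0,0,0],[0,0,0],5],
  [[0,0,0],[0,0,0],5],
  [[0,0,0],[0,0,0],5],
  [[0,0,0],[0,0,3],5],
  [[0,0,0],[0,0,6],6],
  [[0,0,0],[0,0,6],8.5],
  [[0,0,0],[-3,-2,6],8.5],
  [[0,0,0],[-3,-5,2],8.5],
])

```text
clock: 14.4
position: [0.4795, -0.1781, 0.2526]
ee_rot: [0.003, 0.202, 0.979, -0.001]
contact_force: [-0.4, -0.9, -0.3]
width: 0.085
gripper_force: 0.0
```

>>> drive_tool([
  [[0,0,0],[0,-5,0],8.5],
  [[0,0,0],[0,-4,0],8.5],
  [[0,0,0],[0,0,0],8.5],
  [[0,0,0],[0,0,0],8.5],
])

```text
clock: 14.9
position: [0.4781, -0.2676, 0.2483]
ee_rot: [-0.0, 0.204, 0.979, 0.001]
contact_force: [-0.2, -0.3, 0.5]
width: 0.0853
gripper_force: 0.0
```

Run:
```python
from h import *
snap('wrist','w3.png')
```

```text
(no output)
```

View pics/w3.png

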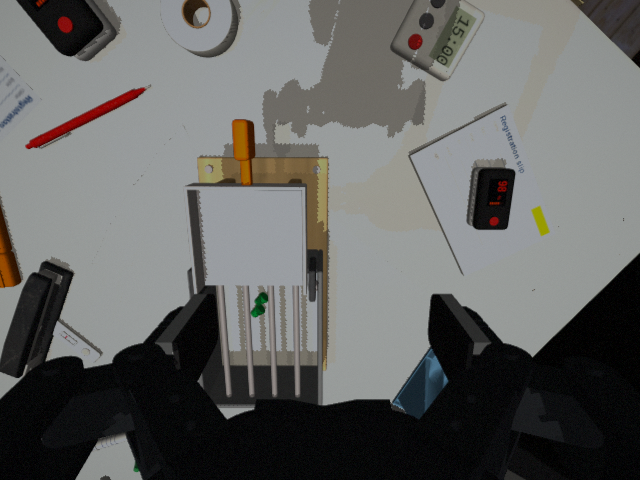

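The meter lies on the pad at (492,197). Both green stoppers show between the bars at (262,299) and (257,311), and the side view had no green above the bars, so they are on the bin floor. The tray is level and empty.

```bash
python3 -c "
from rig import job
print(job.sign_off())"
```

```text
the job is handed in; nothing more can be done
None
```

The job is handed in: both stoppers look to be in the bin (seen through the grate, heights not measured), the tray is lowered and empty, and the small meter lies on the slip pad near the timer; it took about 15 s of the 50 s.

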